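# Let the flattening press down off its ratchet

## Task

The print-flattening press stands open, its platen hung on the ratchet: flick the red release lever over towards the front of the press without forcing it, take the platen's weight on the crank so that the yellow pawl springs clear of the ratchet wheel, and ease the platen down under your hand, never letting it run or drop, until it rests on the packet of prints. Let its own weight do the pressing, do not screw it down with the crank, and leave the crank standing free with the lever off. Leave everything else on the bench alone.

Things in the scene. Friction and masses are not known exactly. Their poses are not given: they have to be found in the camera images.
- press: Fixed green bench press: base 270 (its x) x 250 x 32 mm, two cheeks at y = +-105 mm, crosshead at 210 to 250 mm height, rack rising to 320. Origin: centre of the base's underside, on the table; x to the back of the press, y to its left, z up; turned by up to 0.25 rad. Crank, ratchet wheel, pawl and lever are outside the right (-y) cheek. More offsets below are in this frame.
- shaft (a point): On the crank shaft's axis, in the middle of the ratchet wheel (dia 90 mm, 14 teeth, 12 mm thick): x = 30, y = -123, z = 180 mm in the press frame. The shaft runs along the press's y. The flat crank arm turns at y = -145 to -157 mm.
- drum (a joint): Turn (rad) of shaft, toothed drum, ratchet wheel and crank. Grows as it runs back and the platen sinks (30 mm per rad): the grip then goes forward (press -x) and down. The platen drives it so, with 6 to 11 N along the grip's path. Range -0.9 to 2.4. It starts hung on a tooth (one every 0.449 rad) near 0; the platen lands 1.0 to 1.9 rad on, where the drive on the grip falls to nothing.
- crank_grip (a point): Centre of the crank's wooden grip, a sleeve 24 mm thick and 100 mm long along the press's y, 100 mm from the shaft axis, at y = -217 mm in the press frame, turning freely on its pin. At drum = 0 it stands 42 mm in front of and 91 mm above the shaft (115 deg in the press's x-z plane, counted from +x over +z to -x); the drum angle adds to that.
- lever: Red over-centre release lever, turning about the press's y. Origin: its pivot, also the pawl's, at x = 46, y = -123, z = 246 mm in the press frame; axes as the press while on. On (at the start) it leans 0.275 rad to the back, off 0.275 rad to the front, against firm stops. A spring plunger keeps it either way: 5 to 7 N at the knob tips it, and past two thirds of the way it snaps over by itself.
- lever_knob (a point): Middle of the lever's red cross knob, a bar 16 mm thick and 42 mm long along the press's y, 60 mm from the pivot. In the press frame z = 304, y = -126 mm, and x = 62 mm with the lever on, 30 mm off. Nothing stands within 40 mm in front of or behind it.
- pawl_tip (a point): Nose of the yellow pawl, 55 mm below the lever's pivot. In the press frame x = 67, z = 195 mm in the teeth, x = 78 mm or more when clear. Lever on: sprung into the wheel; winding up clicks over teeth. Lever off: sprung outward, but jammed under its tooth by the load until the crank is wound up some hundredths of a rad; then it springs clear and stays out, and only the crank holds the platen.
- platen: Steel platen, 190 x 170 x 18 mm, stiff rubber facing (60 N/mm), upright rack; 2.8 kg (0.8 to 1.2 times that); only goes up and down with the drum. Origin: centre of its underside, 108 mm above the table at drum = 0. Below it on the press bed lies the packet, prints between two grey boards (165 x 145 mm), its top anywhere from 52 to 76 mm above the table: not measured, to be felt.
- brayer: Blue ink roller with a wooden handle, roller 48 mm thick, 130 mm wide; loose bystander. Origin under the roller.
- ink_can: Ink can, dia 72 x 62 mm, behind and right of the crank; loose bystander.
- jar: Jar with a black lid, dia 68 x 90 mm; loose bystander.
- zinc_plate: Bare zinc plate, 90 x 120 x 4 mm, flat to the left of the press; loose bystander.
- palette_knife: Palette knife lying on the table; loose bystander.
- spanner: Spanner lying on the table to the right of the crank; loose bystander.
- sketchbook: Ring-bound sketchbook, 150 x 210 x 13 mm, lying flat; loose bystander.

How it is judged:
By the outcome, as a careful person would: the job done as asked, in the order asked, and still so for the second after the job is handed in, with the robot touching nothing.
It also fails if it takes over 64 s, if anything falls off the work surface, if the arm or the gripper's body presses on something with over 40 N, if the wrist force passes 120 N, or if a joint passes its speed limit or range.

## Robot

A 6-joint arm with a two-finger parallel gripper is mounted at the origin on the work surface. World frame = base frame: x ahead of the robot, y to its left, z up, the work surface at z = 0. Lengths are in mm, angles in rad, forces in N, time in s.
With the tool pointing down it reaches from about 250 to 775 mm from the base axis. Payload 8.9 kg.
Tool frame: the origin (TCP) lies where the fingers leave the gripper's body, on its centre line; the fingertips stand 73 mm ahead of it and the grasp point (between the pads) lies 54 mm ahead of it (manip.hold_point_z is the distance from the TCP to the grasp point, in mm); z points along the fingers, y is the line along which they close (so a half turn about z gives the same grasp; the last joint's range is limited). The gripper opens to 85 mm and grips with 20 to 120 N. Pads are 22 mm wide; open, the fingers measure 114 mm over their backs; the gripper's body (76 mm by 85 mm) begins 54 mm behind the grasp point. The pads swing forward as they close: fully open they stand 13 mm farther back than shut.
Start: joints at [1.166, 0.291, -0.153, 1.127, 0, 1.431], TCP at [137.902, 506.564, 303.905] pointing down, gripper open.
Joint ranges: [-2.52, 2.52], [-0.91, 1.74], [-1.3, 1.37], [-1.96, 2.02], [-1.52, 1.47], [-3.14, 3.14]. Speed limits (rad/s): [2.22, 2.22, 2.79, 3.14, 3.14, 3.14].

## Interface

Orientations are given as a rotation vector (axis times angle).
In Python, from workcell import manip gives the robot as it stands.
- The arm moves only by the tool arm_command, never from a script. Its argument "moves" is a list of rows, each an object of numbers: "x", "y", "z": the shift along the tool's x, y, z scaled (see below); "spin": the turn about the tool's z scaled (see below); "hand": the opening, from 0 (shut) to 1 (fully open). A call has 1 to 8 rows; each row is the pose to reach, as a shift and turn from the pose commanded when the call began, along the tool's axes at that moment, turning the shorter way round; what a row does not reach only later rows make up. The controller multiplies each number of a shift by 0.4 m and each number of a turn by 180 degrees. A row lasts 1/10 s, in which the tool goes at most 50 mm and 8.59 degrees, less where a joint would pass 70% of its speed; a pose out of reach is approached as far as the arm can. A call with a number of a shift or a turn outside -1 to 1 is refused whole. A call with a gripper value outside its range is refused whole. The fingers move at their own pace and stop on an object; "squeeze" is the grip in N (left out, the last holds). Time passes only in rows, so rows that repeat a pose let the fingers close. It gives the time, the measured TCP pose, the force, the opening and the grip force at its end, in the units of the state.
- manip.get_state(): the state, without advancing time (a new reading comes with each control period).
- manip.get_image(name): name is "scene" or "side" or "wrist"; returns a dict with "image" (400x640x3 uint8, blue, green, red), "fx", "fy", "cx", "cy" (pixels), "extrinsics" (4x4, takes a point from camera to world coordinates). Camera axes: x right, y up, looking along -z (the intrinsics and any distortion apply to the point x, -y, -z); pixel columns grow to the right and rows downward; lengths in mm; the calibration is good to about 2 mm. The wrist camera is an equidistant fisheye: a pixel r from the principal point sees the ray r / f radians off the axis. A picture is of the moment at which its call begins. There is no depth.
- manip.close_job(): hands the job in; it is judged then, once.
The state is a dict: "clock": time; "joints": joint angles; "joint_velocities": joint speeds; "joint_torque": joint torques, N m; "tool_pos": TCP position; "tcp_rot": TCP orientation; "wrist_force": force on the tool from outside, world axes, zero at the start; "moment": the same for the moment, N m; "opening": opening from 0.0 (shut) to 1.0 (fully open); "grip_force": force on a finger pad.
Only numpy, scipy, OpenCV 4.12 (cv2) and the standard library are available. Lean on these libraries where they do the work, as an engineer would, in place of code of your own. Each camera call takes 0.05 s, during which the arm holds its last target. There are 200 camera calls.

## Working session

There is one attempt and no reset: what is moved stays moved. The work goes in short steps, Python scripts to look and compute and a tool call to move; the robot and the scene stay as the last step left them, time stands still between calls to the robot, and variables do not carry over. Pictures are saved under pics/ and viewed, at most 10 in all, crops included, and the job is handed in when it is done.

Besides the shell and the picture viewer there is one more tool, called as name(argument=value, ...) on one line, values as JSON. arm_command: Moves the arm, as the interface text tells. Shifts and turns lie within -1 to 1; 1 stands for 0.4 m of shift or 180 degrees of turn. Its arguments: {"type":"object","properties":{"moves":{"type":"array"},"squeeze":{"type":"number"}},"required":["moves"]}

```bash
ls; mkdir -p pics
python3 - <<'E'
from workcell import manip
import cv2,pickle
s=manip.get_state();print({k:s[k] for k in s})
d={}
for n in("scene","side"):
    im=manip.get_image(n);d[n]=im;cv2.imwrite(f"pics/{n}0.png",im["image"]);print(n,im["fx"],im["fy"],im["cx"],im["cy"],im["extrinsics"],[k for k in im])
pickle.dump(d,open("d0.pkl","wb"))
E
```

```text
pics
{'clock': 0.0, 'joints': array([ 1.16574285e+00,  2.91306954e-01, -1.54147785e-01,  1.12670968e+00,
       -4.92118068e-05,  1.43148052e+00]), 'joint_velocities': array([ 0.00071428,  0.00100177, -0.00239341,  0.00062448,  0.00123139,
       -0.00023598]), 'joint_torque': array([ 2.02541773e-04, -5.37142718e+01,  3.31376159e+01,  1.60353107e-02,
        4.20393474e-05,  9.20479181e-06]), 'tool_pos': array([137.74911155, 506.23321068, 303.31038394]), 'tcp_rot': array([-4.16150056e-01, -3.11358414e+00,  2.09044106e-03]), 'wrist_force': array([-0.17164053,  1.01353352,  1.26080551]), 'moment': array([-0.07636226, -0.0296856 ,  0.07540858]), 'grip_force': 0.0, 'opening': 1.0005338626459983}
scene 493.1905607705192 493.1905607705192 324.4271949773562 195.78085363643115 [[-3.09981810e-01 -6.71487117e-01  6.73064877e-01  1.60703118e+03]
 [ 9.50737271e-01 -2.21276802e-01  2.17106468e-01  3.20216043e+02]
 [ 3.14944685e-03  7.07206921e-01  7.06999613e-01  1.27386493e+03]
 [ 0.00000000e+00  0.00000000e+00  0.00000000e+00  1.00000000e+00]] ['image', 'fx', 'fy', 'cx', 'cy', 'extrinsics']
side 402.9473888811657 402.9473888811657 317.08383563711783 197.0025860466733 [[ 9.53399463e-01  2.15290505e-01 -2.11375172e-01  3.22492979e+02]
 [-3.01376795e-01  6.46598606e-01 -7.00772624e-01 -9.05038070e+02]
 [-1.41948010e-02  7.31819815e-01  6.81350325e-01  1.05579715e+03]
 [ 0.00000000e+00  0.00000000e+00  0.00000000e+00  1.00000000e+00]] ['image', 'fx', 'fy', 'cx', 'cy', 'extrinsics']
```

View pics/scene0.png

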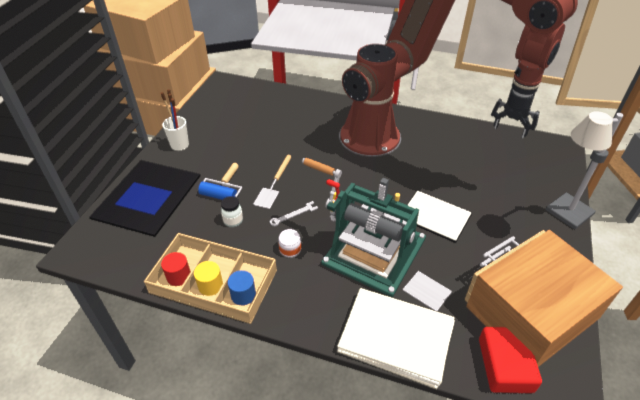

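View pics/side0.png

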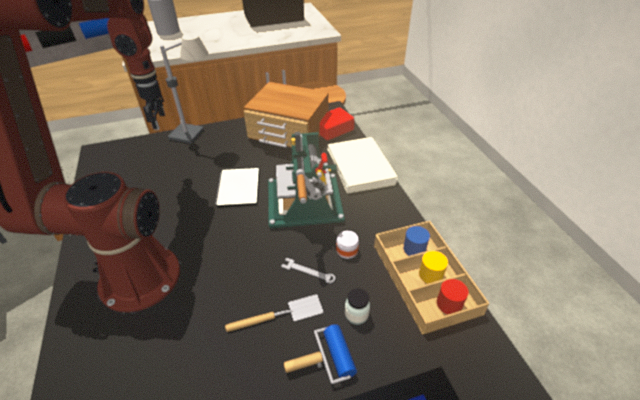

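Run:
```python
import cv2,pickle,numpy as np
d=pickle.load(open("d0.pkl","rb"))
a=d["scene"]["image"][150:295,295:430];b=d["side"]["image"][125:234,260:352]
a=cv2.resize(a,None,fx=4,fy=4,interpolation=cv2.INTER_CUBIC)[:580];
cv2.imwrite("pics/ca.png",a)
b=cv2.resize(b,None,fx=5,fy=5,interpolation=cv2.INTER_CUBIC)
cv2.imwrite("pics/cb.png",b);print(a.shape,b.shape)
```

```text
(580, 540, 3) (545, 460, 3)
```

View pics/ca.png

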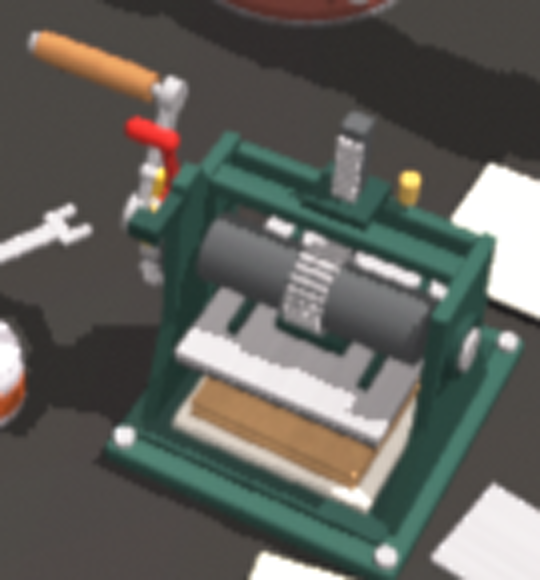

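View pics/cb.png

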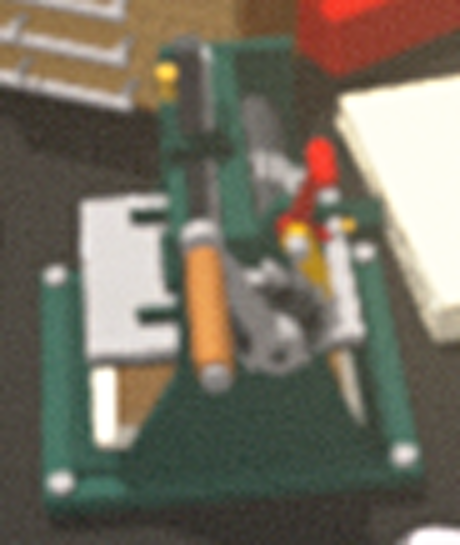

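```bash
cat > h.py <<'E'
import numpy as np,cv2,pickle
from scipy.optimize import least_squares
from scipy.spatial.transform import Rotation as R
def proj(c,P):
    E=np.array(c["extrinsics"]);p=(np.asarray(P)-E[:3,3])@E[:3,:3]
    return np.array([c["cx"]+c["fx"]*p[0]/-p[2], c["cy"]-c["fy"]*p[1]/-p[2]])
def projw(c,P):
    E=np.array(c["extrinsics"]);p=(np.asarray(P)-E[:3,3])@E[:3,:3];q=np.array([p[0],-p[1],-p[2]])
    th=np.arctan2(np.hypot(q[0],q[1]),q[2]);u=q[:2]/np.hypot(q[0],q[1])
    return np.array([c["cx"],c["cy"]])+c["fx"]*th*u
def W(pose,p):
    c,s=np.cos(pose[2]),np.sin(pose[2]);return np.array([pose[0]+c*p[0]-s*p[1],pose[1]+s*p[0]+c*p[1],p[2]])
def grip(dr,y=-217):
    a=np.radians(115)+dr;return [30+100*np.cos(a),y,180+100*np.sin(a)]
KN=[62,-126,304]
E
python3 - <<'E'
from h import *
d=pickle.load(open("d0.pkl","rb"))
S=lambda x,y:(295+x/4,150+y/4); D=lambda x,y:(260+x/5,125+y/5)
obs=[("scene",grip(0),S(97,64)),("scene",KN,S(153,133)),("scene",[135,-125,32],S(108,447)),("scene",[135,125,32],S(395,572)),("scene",[-135,125,32],S(522,341)),
("side",grip(0),D(207,310)),("side",KN,D(320,160)),("side",[-135,-125,32],D(46,498)),("side",[135,-125,32],D(424,470)),("side",[-135,125,32],D(42,262))]
f=lambda q:np.concatenate([proj(d[n],W(q,p))-o for n,p,o in obs])
r=least_squares(f,[550,50,0],x_scale=[100,100,.1],loss="soft_l1");q=r.x;print(q);print(f(q).reshape(-1,2).round(1))
print("grip",W(q,grip(0)),"knob",W(q,KN)); np.save("q.npy",q)
E
```

```text
[ 5.94971565e+02  1.66939394e+02 -2.10948802e-01]
[[-0.3  0.7]
 [-0.1  0.3]
 [-1.3 -1.7]
 [-0.5  1. ]
 [ 1.7 -1.1]
 [ 0.8  0. ]
 [-0.   0.5]
 [-1.2 -1.2]
 [-0.1 -1.6]
 [-0.8  0.1]]
grip [537.54440563 -42.68282273 270.6307787 ] knob [629.2143332   30.75043408 304.        ]
```

```bash
cat >> h.py <<'E'
def to(P,s,yaw=None):
    "scaled move from state s to TCP world P; yaw = world angle of tool y"
    Rt=R.from_rotvec(s["tcp_rot"]).as_matrix();v=Rt.T@(np.asarray(P)-s["tool_pos"])/400
    y0=np.arctan2(Rt[1,1],Rt[0,1]);sp=0 if yaw is None else (-(yaw-y0)+np.pi)%(2*np.pi)-np.pi
    return v.round(4),round(sp/np.pi,4)
E
python3 - <<'E'
from h import *
from workcell import manip
s=manip.get_state();q=np.load("q.npy")
for P in ([*s["tool_pos"][:2],450],[*W(q,[92,-128,0])[:2],450],[*W(q,[92,-128,0])[:2],365]): print(np.round(P),to(P,s,q[2]))
E
```

```text
[138. 506. 450.] (array([ 1.000e-04, -4.000e-04, -3.665e-01]), np.float64(0.4825))
[658.  23. 450.] (array([-1.5728, -0.8257, -0.3658]), np.float64(0.4825))
[658.  23. 365.] (array([-1.5728, -0.8255, -0.1533]), np.float64(0.4825))
```

arm_command(moves=[{"x": 0,"y": 0,"z": -0.12,"spin": 0.04,"hand": 0},{"x": 0,"y": 0,"z": -0.24,"spin": 0.08,"hand": 0},{"x": 0,"y": 0,"z": -0.36,"spin": 0.12,"hand": 0},{"x": -0.1,"y": -0.05,"z": -0.36,"spin": 0.16,"hand": 0},{"x": -0.2,"y": -0.1,"z": -0.36,"spin": 0.2,"hand": 0},{"x": -0.3,"y": -0.15,"z": -0.36,"spin": 0.24,"hand": 0},{"x": -0.4,"y": -0.2,"z": -0.36,"spin": 0.28,"hand": 0},{"x": -0.5,"y": -0.26,"z": -0.36,"spin": 0.32,"hand": 0}])

```text
clock: 0.9
tool_pos: [304.6, 352.4, 447.6]
tcp_rot: [-1.871, -2.524, 0.0]
wrist_force: [0.0, 1.1, -0.1]
opening: 0.002
grip_force: 0.0
```

```bash
cat > go.py <<'E'
import sys
from h import *
from workcell import manip
s=manip.get_state();q=np.load("q.npy")
print(s["clock"],s["tool_pos"].round(1),s["joints"].round(2),s["wrist_force"].round(1),s["opening"])
x,y,z=map(float,sys.argv[1:4])
print(to([*W(q,[x,y,0])[:2],z],s,q[2]))
E
python3 go.py 92 -128 440
```

```text
0.9 [304.6 352.4 447.6] [0.7  0.14 0.02 1.46 0.   1.98] [ 0.   1.1 -0.1] 0.0024509339742163332
(array([-1.0461,  0.606 ,  0.019 ]), np.float64(0.161))
```

arm_command(moves=[{"x": -0.1,"y": 0.06,"z": 0,"spin": 0.04,"hand": 0},{"x": -0.2,"y": 0.12,"z": 0,"spin": 0.08,"hand": 0},{"x": -0.3,"y": 0.18,"z": 0,"spin": 0.12,"hand": 0},{"x": -0.4,"y": 0.24,"z": 0,"spin": 0.161,"hand": 0},{"x": -0.5,"y": 0.3,"z": 0,"spin": 0.161,"hand": 0},{"x": -0.6,"y": 0.36,"z": 0,"spin": 0.161,"hand": 0},{"x": -0.7,"y": 0.42,"z": 0,"spin": 0.161,"hand": 0},{"x": -0.8,"y": 0.47,"z": 0,"spin": 0.161,"hand": 0}])

```text
clock: 1.7
tool_pos: [578.9, 101.8, 447.4]
tcp_rot: [-2.438, -1.981, 0.001]
wrist_force: [-0.9, 0.3, 0.3]
opening: -0.002
grip_force: 0.0
```

```bash
python3 go.py 92 -128 440;python3 go.py 92 -128 368
```

```text
1.7 [578.9 101.8 447.4] [0.05 0.4  0.37 1.55 0.   1.83] [-0.9  0.3  0.3] -0.0022123314325022806
(array([-0.1536,  0.2344,  0.0183]), np.float64(0.0015))
1.7 [578.9 101.8 447.4] [0.05 0.4  0.37 1.55 0.   1.83] [-0.9  0.3  0.3] -0.0022123314325022806
(array([-0.1536,  0.2345,  0.1983]), np.float64(0.0015))
```

arm_command(moves=[{"x": -0.05,"y": 0.08,"z": 0,"spin": 0,"hand": 0},{"x": -0.1,"y": 0.16,"z": 0,"spin": 0,"hand": 0},{"x": -0.154,"y": 0.235,"z": 0,"spin": 0,"hand": 0},{"x": -0.154,"y": 0.235,"z": 0,"spin": 0,"hand": 0},{"x": -0.154,"y": 0.235,"z": 0.06,"spin": 0,"hand": 0},{"x": -0.154,"y": 0.235,"z": 0.12,"spin": 0,"hand": 0},{"x": -0.154,"y": 0.235,"z": 0.16,"spin": 0,"hand": 0},{"x": -0.154,"y": 0.235,"z": 0.16,"spin": 0,"hand": 0}])

```text
clock: 2.5
tool_pos: [655.9, 24.4, 381.4]
tcp_rot: [-2.435, -1.979, 0.005]
wrist_force: [0.2, 0.4, -0.4]
opening: 0.001
grip_force: 0.0
```

```bash
python3 go.py 92 -128 366
python3 - <<'E'
from h import *
from workcell import manip
im=manip.get_image("wrist");cv2.imwrite("pics/w1.png",im["image"]);pickle.dump(im,open("w1.pkl","wb"))
q=np.load("q.npy");print(projw(im,W(q,KN)),projw(im,W(q,grip(0))))
b=manip.get_image("side")["image"];cv2.imwrite("pics/s1.png",cv2.resize(b[100:220,255:365],None,fx=5,fy=5))
E
```

```text
2.5 [655.9  24.4 381.4] [-0.07  0.55  0.44  1.47  0.    1.7 ] [ 0.2  0.4 -0.4] 0.0005730721816043979
(array([-0.0034,  0.0066,  0.0385]), np.float64(0.0016))
[261.2156683  252.72345361] [184.20940518 334.61025018]
```

View pics/w1.png

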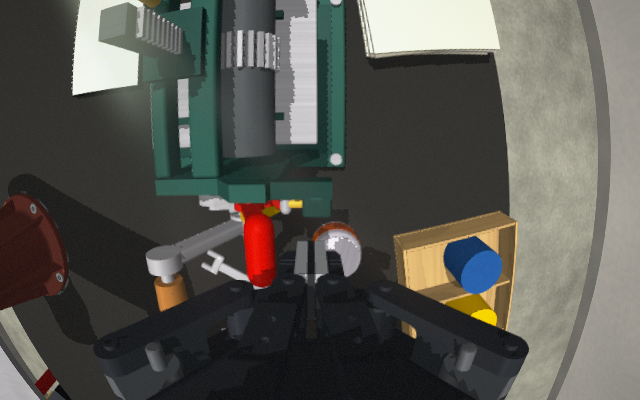

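arm_command(moves=[{"x": 0,"y": 0,"z": 0.02,"spin": 0,"hand": 0},{"x": 0,"y": 0,"z": 0.04,"spin": 0,"hand": 0},{"x": 0,"y": 0,"z": 0.04,"spin": 0,"hand": 0},{"x": 0,"y": -0.01,"z": 0.04,"spin": 0,"hand": 0},{"x": 0,"y": -0.015,"z": 0.04,"spin": 0,"hand": 0},{"x": 0,"y": -0.02,"z": 0.04,"spin": 0,"hand": 0},{"x": 0,"y": -0.025,"z": 0.04,"spin": 0,"hand": 0},{"x": 0,"y": -0.03,"z": 0.04,"spin": 0,"hand": 0}])

```text
clock: 3.4
tool_pos: [646.5, 26.1, 369.1]
tcp_rot: [2.436, 1.979, 0.005]
wrist_force: [6.1, -0.6, 4.0]
opening: 0.0
grip_force: 4.0
```

```bash
python3 go.py 62 -128 365
```

```text
3.4 [646.5  26.1 369.1] [-0.07  0.52  0.36  1.41 -0.    1.7 ] [ 6.1 -0.6  4. ] 6.921948375248215e-05
(array([-0.0026, -0.0447,  0.01  ]), np.float64(0.0015))
```

arm_command(moves=[{"x": 0,"y": -0.004,"z": 0,"spin": 0,"hand": 0},{"x": 0,"y": -0.008,"z": 0,"spin": 0,"hand": 0},{"x": 0,"y": -0.012,"z": 0,"spin": 0,"hand": 0},{"x": 0,"y": -0.016,"z": 0,"spin": 0,"hand": 0},{"x": 0,"y": -0.02,"z": 0,"spin": 0,"hand": 0},{"x": 0,"y": -0.024,"z": 0,"spin": 0,"hand": 0},{"x": 0,"y": -0.028,"z": 0,"spin": 0,"hand": 0},{"x": 0,"y": -0.03,"z": 0,"spin": 0,"hand": 0}])

```text
clock: 4.2
tool_pos: [633.3, 28.9, 368.0]
tcp_rot: [-2.438, -1.981, 0.0]
wrist_force: [1.6, 0.4, 2.0]
opening: -0.001
grip_force: 0.4
```

```bash
python3 go.py 62 -128 365
```

```text
4.2 [633.3  28.9 368. ] [-0.07  0.49  0.31  1.39  0.    1.71] [1.6 0.4 2. ] -0.0009977681980979953
(array([-0.0025, -0.0109,  0.0075]), np.float64(0.0015))
```

arm_command(moves=[{"x": 0,"y": -0.004,"z": 0,"spin": 0,"hand": 0},{"x": 0,"y": -0.008,"z": 0,"spin": 0,"hand": 0},{"x": 0,"y": -0.012,"z": 0,"spin": 0,"hand": 0},{"x": 0,"y": -0.012,"z": 0,"spin": 0,"hand": 0}])

```text
clock: 4.6
tool_pos: [628.5, 29.9, 367.7]
tcp_rot: [-2.438, -1.981, 0.001]
wrist_force: [-0.1, 0.6, 0.4]
opening: 0.005
grip_force: 0.0
```

```bash
python3 go.py 62 -128 365
python3 - <<'E'
from h import *
from workcell import manip
im=manip.get_image("wrist");q=np.load("q.npy")
print([projw(im,W(q,[x,-126,304])).round() for x in(30,40,50,62)])
hsv=cv2.cvtColor(im["image"],cv2.COLOR_BGR2HSV)[190:310,180:310]
m=((hsv[...,0]<6)|(hsv[...,0]>174))&(hsv[...,1]>200)&(hsv[...,2]>90)
v,u=np.nonzero(m);print(u.mean()+180,v.mean()+190,u.min()+180,u.max()+180,v.max()+190,len(u))
for r in(240,250,260):
  uu=u[v==r-190]; print(r,uu.min()+180 if len(uu) else 0,uu.max()+180 if len(uu) else 0)
E
```

```text
4.6 [628.5  29.9 367.7] [-0.07  0.48  0.3   1.39  0.    1.71] [-0.1  0.6  0.4] 0.004657320146075812
(array([-0.0025,  0.0012,  0.0068]), np.float64(0.0016))
[array([248., 264.]), array([268., 264.]), array([289., 265.]), array([314., 265.])]
251.92062084257208 244.92638580931265 227 309 288 2255
240 228 258
250 228 259
260 230 259
```

arm_command(moves=[{"x": 0,"y": 0.015,"z": 0,"spin": 0,"hand": 0},{"x": 0,"y": 0.015,"z": -0.1,"spin": 0,"hand": 0},{"x": 0,"y": 0.015,"z": -0.17,"spin": 0,"hand": 0},{"x": 0,"y": 0.015,"z": -0.17,"spin": 0,"hand": 0}])

```text
clock: 5.05
tool_pos: [635.9, 28.4, 439.9]
tcp_rot: [2.435, 1.978, 0.007]
wrist_force: [-0.1, 0.1, -0.4]
opening: -0.001
grip_force: 0.0
```

```bash
python3 go.py -12 -224 430
```

```text
5.05 [635.9  28.4 439.9] [-0.07  0.5   0.52  1.58 -0.    1.71] [-0.1  0.1 -0.4] -0.0010226678383515935
(array([-0.2418, -0.204 ,  0.0233]), np.float64(0.0015))
```

arm_command(moves=[{"x": -0.08,"y": -0.07,"z": 0,"spin": 0,"hand": 1},{"x": -0.16,"y": -0.14,"z": 0,"spin": 0,"hand": 1},{"x": -0.24,"y": -0.204,"z": 0.02,"spin": 0,"hand": 1},{"x": -0.24,"y": -0.204,"z": 0.02,"spin": 0,"hand": 1},{"x": -0.24,"y": -0.204,"z": 0.02,"spin": 0,"hand": 1}])

```text
clock: 5.55
tool_pos: [535.0, -49.2, 427.9]
tcp_rot: [-2.44, -1.979, -0.0]
wrist_force: [-0.4, -0.4, -0.8]
opening: 0.849
grip_force: 0.0
```

```bash
python3 go.py -12 -224 325
python3 - <<'E'
from h import *
from workcell import manip
im=manip.get_image("wrist");cv2.imwrite("pics/w2.png",im["image"])
q=np.load("q.npy");print([projw(im,W(q,grip(dr,y))).round() for dr,y in((0,-167),(0,-217),(0,-267),(.1,-217))])
E
```

```text
5.55 [535.  -49.2 427.9] [-0.23  0.28  0.16  1.45  0.    1.55] [-0.4 -0.4 -0.8] 0.848933000473935
(array([-0.0003,  0.0034,  0.2572]), np.float64(0.0011))
[array([314., 136.]), array([313., 202.]), array([313., 261.]), array([302., 200.])]
```

View pics/w2.png

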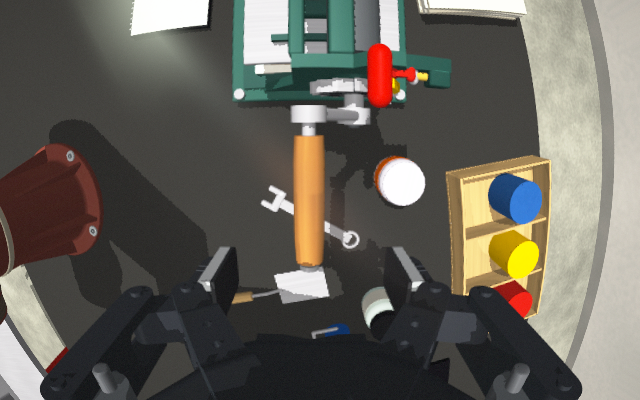

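arm_command(moves=[{"x": 0,"y": -0.004,"z": 0.08,"spin": 0,"hand": 1},{"x": 0,"y": -0.004,"z": 0.16,"spin": 0,"hand": 1},{"x": 0,"y": -0.004,"z": 0.22,"spin": 0,"hand": 1},{"x": 0,"y": -0.004,"z": 0.26,"spin": 0,"hand": 1},{"x": 0,"y": -0.004,"z": 0.26,"spin": 0,"hand": 1},{"x": 0,"y": -0.004,"z": 0.26,"spin": 0,"hand": 1}])

```text
clock: 6.2
tool_pos: [534.6, -47.9, 324.3]
tcp_rot: [2.437, 1.982, 0.0]
wrist_force: [-0.4, 0.7, 0.7]
opening: 1.003
grip_force: 0.0
```

arm_command(moves=[{"x": 0,"y": 0,"z": 0,"spin": 0,"hand": 0.4},{"x": 0,"y": 0,"z": 0,"spin": 0,"hand": 0.35},{"x": 0,"y": 0,"z": 0,"spin": 0,"hand": 0.3},{"x": 0,"y": 0,"z": 0,"spin": 0,"hand": 0.2},{"x": 0,"y": 0,"z": 0,"spin": 0,"hand": 0.1},{"x": 0,"y": 0,"z": 0,"spin": 0,"hand": 0},{"x": 0,"y": 0,"z": 0,"spin": 0,"hand": 0},{"x": 0,"y": 0,"z": 0,"spin": 0,"hand": 0}], squeeze=40)

```text
clock: 7.0
tool_pos: [533.6, -48.4, 324.2]
tcp_rot: [2.438, 1.981, 0.0]
wrist_force: [-2.2, 0.9, 6.7]
opening: 0.26
grip_force: 39.1
```

```bash
cat > arc.py <<'E'
import sys
from h import *
from workcell import manip
s=manip.get_state();q=np.load("q.npy");Rt=R.from_rotvec(s["tcp_rot"]).as_matrix()
g=s["tool_pos"]+Rt[:,2]*54
c,sn=np.cos(q[2]),np.sin(q[2]);d=g[:2]-q[:2];px,py=c*d[0]+sn*d[1],-sn*d[0]+c*d[1]
if len(sys.argv)>2: # set reference: store centre so that present grip = drum angle given
    a=np.radians(115)+float(sys.argv[2]);np.save("cen.npy",[px-100*np.cos(a),g[2]-100*np.sin(a)])
try: cen=np.load("cen.npy")
except OSError: cen=np.array([30,180])
a=np.arctan2(g[2]-cen[1],px-cen[0]);a+=2*np.pi*(a<-.5);dr=a-np.radians(115)
F=s["wrist_force"];fx=c*F[0]+sn*F[1];fy=-sn*F[0]+c*F[1];t=np.array([-np.sin(a),np.cos(a)]);n=np.array([np.cos(a),np.sin(a)])
print("t",s["clock"],"press",px.round(1),py.round(1),g[2].round(1),"drum",dr.round(3),"r",np.hypot(px-cen[0],g[2]-cen[1]).round(1),"F tan",(fx*t[0]+F[2]*t[1]).round(1),"rad",(fx*n[0]+F[2]*n[1]).round(1),"y",fy.round(1),"open",round(s["opening"],3),"grip",round(s["grip_force"],1))
st=float(sys.argv[1])  # drum increment of the 8 rows
for i in range(1,9):
    b=a+st*i/8;P=[cen[0]+100*np.cos(b),cen[1]+100*np.sin(b)]
    if i==8 or abs(st)>.1: print(i,"y",((100*np.cos(b)-100*np.cos(a))/400).round(4),"z",(-(100*np.sin(b)-100*np.sin(a))/400).round(4))
E
python3 arc.py -0.06
```

```text
t 7.0 press -14.9 -223.4 270.2 drum 0.025 r 100.8 F tan -0.9 rad 7.0 y 0.4 open 0.26 grip 39.1
8 y 0.0136 z -0.0063
```

arm_command(moves=[{"x": 0,"y": 0.004,"z": -0.002,"spin": 0,"hand": 0},{"x": 0,"y": 0.008,"z": -0.004,"spin": 0,"hand": 0},{"x": 0,"y": 0.012,"z": -0.0055,"spin": 0,"hand": 0},{"x": 0,"y": 0.016,"z": -0.007,"spin": 0,"hand": 0},{"x": 0,"y": 0.018,"z": -0.008,"spin": 0,"hand": 0},{"x": 0,"y": 0.018,"z": -0.008,"spin": 0,"hand": 0}])

```text
clock: 7.6
tool_pos: [538.5, -49.4, 326.5]
tcp_rot: [-2.435, -1.979, 0.006]
wrist_force: [-11.1, 1.7, 6.0]
opening: 0.26
grip_force: 39.5
```

```bash
python3 arc.py -0.04
python3 - <<'E'
from h import *
from workcell import manip
q=np.load("q.npy");im=manip.get_image("side")
print([proj(im,W(q,p)).round(1) for p in([67,-123,195],[78,-123,195],[46,-123,246],[30,-126,304])])
u,v=proj(im,W(q,[60,-123,220])).astype(int);print(u,v)
b=im["image"][v-35:v+35,u-40:u+40];cv2.imwrite("pics/s2.png",cv2.resize(b,None,fx=8,fy=8,interpolation=cv2.INTER_CUBIC))
E
```

```text
t 7.6 press -10.2 -223.3 272.5 drum -0.026 r 100.8 F tan 7.9 rad 10.0 y -0.7 open 0.26 grip 39.5
8 y 0.0092 z -0.0038
[array([325.5, 183.6]), array([328.9, 183.3]), array([318.9, 171.9]), array([313.6, 158.2])]
323 177
```

View pics/s2.png

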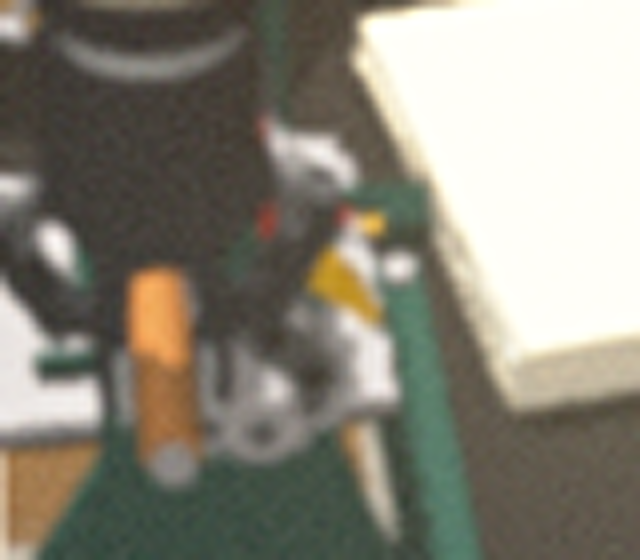

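```bash
python3 arc.py 0.2 -0.026
```

```text
t 7.65 press -10.2 -223.3 272.5 drum -0.026 r 100.0 F tan 8.9 rad 11.0 y -0.9 open 0.261 grip 39.5
1 y -0.0057 z 0.0026
2 y -0.0113 z 0.0053
3 y -0.0169 z 0.0081
4 y -0.0224 z 0.0111
5 y -0.0278 z 0.0142
6 y -0.0331 z 0.0175
7 y -0.0384 z 0.0209
8 y -0.0436 z 0.0244
```

arm_command(moves=[{"x": 0,"y": -0.007,"z": 0.0005,"spin": 0,"hand": 0},{"x": 0,"y": -0.013,"z": 0.0015,"spin": 0,"hand": 0},{"x": 0,"y": -0.019,"z": 0.004,"spin": 0,"hand": 0},{"x": 0,"y": -0.0245,"z": 0.007,"spin": 0,"hand": 0},{"x": 0,"y": -0.03,"z": 0.01,"spin": 0,"hand": 0},{"x": 0,"y": -0.035,"z": 0.0135,"spin": 0,"hand": 0},{"x": 0,"y": -0.0405,"z": 0.017,"spin": 0,"hand": 0},{"x": 0,"y": -0.0455,"z": 0.0205,"spin": 0,"hand": 0}])

```text
clock: 8.45
tool_pos: [523.1, -46.1, 318.6]
tcp_rot: [2.438, 1.981, 0.001]
wrist_force: [2.0, 0.6, -17.6]
opening: 0.26
grip_force: 39.9
```

```bash
python3 arc.py 0.2; python3 -c "
import numpy as np;print(np.load('cen.npy'))"
```

```text
t 8.45 press -25.7 -223.4 264.6 drum 0.148 r 100.4 F tan 8.2 rad -15.7 y 1.0 open 0.26 grip 39.9
1 y -0.0052 z 0.0035
2 y -0.0103 z 0.0072
3 y -0.0152 z 0.0109
4 y -0.0201 z 0.0148
5 y -0.0249 z 0.0188
6 y -0.0296 z 0.0229
7 y -0.0342 z 0.0272
8 y -0.0387 z 0.0315
[ 29.70199097 180.7994139 ]
```

arm_command(moves=[{"x": 0,"y": -0.0045,"z": 0.004,"spin": 0,"hand": 0},{"x": 0,"y": -0.0095,"z": 0.008,"spin": 0,"hand": 0},{"x": 0,"y": -0.014,"z": 0.0125,"spin": 0,"hand": 0},{"x": 0,"y": -0.019,"z": 0.0165,"spin": 0,"hand": 0},{"x": 0,"y": -0.0235,"z": 0.021,"spin": 0,"hand": 0},{"x": 0,"y": -0.028,"z": 0.025,"spin": 0,"hand": 0},{"x": 0,"y": -0.0327,"z": 0.0293,"spin": 0,"hand": 0},{"x": 0,"y": -0.0372,"z": 0.0336,"spin": 0,"hand": 0}])

```text
clock: 9.25
tool_pos: [508.1, -43.0, 305.5]
tcp_rot: [2.438, 1.981, -0.0]
wrist_force: [-2.4, 0.9, -10.1]
opening: 0.257
grip_force: 40.5
```

```bash
python3 arc.py 0.2
python3 - <<'E'
from h import *
from workcell import manip
q=np.load("q.npy");im=manip.get_image("scene")
pickle.dump(im,open("sc3.pkl","wb"))
for z in(52,58,64,70,76): print(z,[(proj(im,W(q,p))*1-[330,200]).dot(np.eye(2)*7).round() for p in([82.5,-72.5,z],[82.5,72.5,z])])
b=im["image"][200:285,330:425];cv2.imwrite("pics/s3.png",cv2.resize(b,None,fx=7,fy=7,interpolation=cv2.INTER_CUBIC))
E
```

```text
t 9.25 press -41.0 -223.5 251.5 drum 0.349 r 100.0 F tan 8.9 rad -5.3 y 0.3 open 0.257 grip 40.5
1 y -0.0044 z 0.0045
2 y -0.0086 z 0.0091
3 y -0.0127 z 0.0137
4 y -0.0168 z 0.0185
5 y -0.0207 z 0.0234
6 y -0.0244 z 0.0284
7 y -0.0281 z 0.0335
8 y -0.0316 z 0.0387
52 [array([ 94., 360.]), array([387., 492.])]
58 [array([ 95., 351.]), array([388., 483.])]
64 [array([ 95., 343.]), array([390., 475.])]
70 [array([ 96., 334.]), array([391., 467.])]
76 [array([ 96., 326.]), array([392., 458.])]
```

View pics/s3.png

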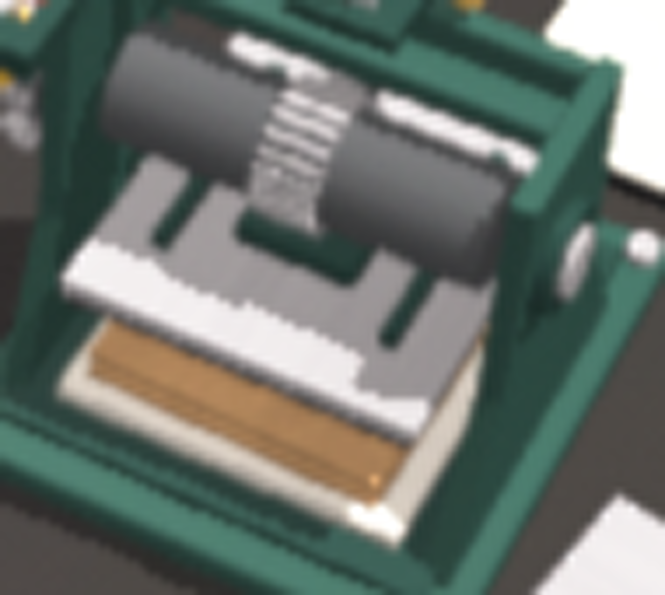

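arm_command(moves=[{"x": 0,"y": -0.004,"z": 0.0048,"spin": 0,"hand": 0},{"x": 0,"y": -0.0082,"z": 0.0095,"spin": 0,"hand": 0},{"x": 0,"y": -0.0123,"z": 0.0141,"spin": 0,"hand": 0},{"x": 0,"y": -0.0164,"z": 0.0189,"spin": 0,"hand": 0},{"x": 0,"y": -0.0203,"z": 0.0238,"spin": 0,"hand": 0},{"x": 0,"y": -0.024,"z": 0.0288,"spin": 0,"hand": 0},{"x": 0,"y": -0.0277,"z": 0.0339,"spin": 0,"hand": 0},{"x": 0,"y": -0.0312,"z": 0.0391,"spin": 0,"hand": 0}])

```text
clock: 10.1
tool_pos: [495.8, -40.5, 289.7]
tcp_rot: [-2.438, -1.981, 0.0]
wrist_force: [-4.2, 1.5, -7.3]
opening: 0.262
grip_force: 40.9
```

```bash
python3 arc.py 0.2
```

```text
t 10.1 press -53.5 -223.6 235.7 drum 0.552 r 99.7 F tan 8.5 rad -0.4 y 0.6 open 0.262 grip 40.9
1 y -0.0034 z 0.0053
2 y -0.0066 z 0.0106
3 y -0.0097 z 0.016
4 y -0.0127 z 0.0215
5 y -0.0155 z 0.0271
6 y -0.0182 z 0.0327
7 y -0.0208 z 0.0384
8 y -0.0232 z 0.0442
```

arm_command(moves=[{"x": 0,"y": -0.0034,"z": 0.0053,"spin": 0,"hand": 0},{"x": 0,"y": -0.0066,"z": 0.0106,"spin": 0,"hand": 0},{"x": 0,"y": -0.0097,"z": 0.016,"spin": 0,"hand": 0},{"x": 0,"y": -0.0127,"z": 0.0215,"spin": 0,"hand": 0},{"x": 0,"y": -0.0155,"z": 0.0271,"spin": 0,"hand": 0},{"x": 0,"y": -0.0182,"z": 0.0327,"spin": 0,"hand": 0},{"x": 0,"y": -0.0208,"z": 0.0384,"spin": 0,"hand": 0},{"x": 0,"y": -0.0232,"z": 0.0442,"spin": 0,"hand": 0}])

```text
clock: 10.9
tool_pos: [486.9, -38.6, 272.0]
tcp_rot: [2.438, 1.981, -0.0]
wrist_force: [-4.8, 0.9, -7.7]
opening: 0.258
grip_force: 40.9
```

```bash
python3 arc.py 0.2
```

```text
t 10.9 press -62.6 -223.6 218.0 drum 0.752 r 99.5 F tan 9.0 rad 1.6 y -0.2 open 0.258 grip 40.9
1 y -0.0023 z 0.0058
2 y -0.0044 z 0.0117
3 y -0.0063 z 0.0176
4 y -0.0082 z 0.0236
5 y -0.0098 z 0.0296
6 y -0.0113 z 0.0357
7 y -0.0127 z 0.0418
8 y -0.0139 z 0.0479
```

arm_command(moves=[{"x": 0,"y": -0.0023,"z": 0.0058,"spin": 0,"hand": 0},{"x": 0,"y": -0.0044,"z": 0.0117,"spin": 0,"hand": 0},{"x": 0,"y": -0.0063,"z": 0.0176,"spin": 0,"hand": 0},{"x": 0,"y": -0.0082,"z": 0.0236,"spin": 0,"hand": 0},{"x": 0,"y": -0.0098,"z": 0.0296,"spin": 0,"hand": 0},{"x": 0,"y": -0.0113,"z": 0.0357,"spin": 0,"hand": 0},{"x": 0,"y": -0.0127,"z": 0.0418,"spin": 0,"hand": 0},{"x": 0,"y": -0.0139,"z": 0.0479,"spin": 0,"hand": 0}])

```text
clock: 11.7
tool_pos: [481.7, -37.5, 252.8]
tcp_rot: [2.438, 1.981, 0.0]
wrist_force: [-2.0, -1.1, -7.6]
opening: 0.263
grip_force: 40.8
```

```bash
python3 arc.py 0.101;  python3 - <<'E'
from h import *
from workcell import manip
q=np.load("q.npy");im=manip.get_image("scene")
pickle.dump(im,open("sc4.pkl","wb"))
for z in(52,58,64,70,76,80): print(z,[((proj(im,W(q,p))-[330,220])*10).round() for p in([82.5,-72.5,z],[82.5,72.5,z],[95,-85,z],[95,85,z])])
b=im["image"][220:280,330:400];cv2.imwrite("pics/s4.png",cv2.resize(b,None,fx=10,fy=10,interpolation=cv2.INTER_CUBIC)[:600])
E
```

```text
t 11.7 press -68.0 -223.7 198.8 drum 0.952 r 99.3 F tan 7.8 rad 0.3 y -1.5 open 0.263 grip 40.8
1 y -0.0006 z 0.0031
2 y -0.0011 z 0.0062
3 y -0.0015 z 0.0093
4 y -0.002 z 0.0125
5 y -0.0024 z 0.0156
6 y -0.0027 z 0.0187
7 y -0.003 z 0.0219
8 y -0.0033 z 0.025
52 [array([135., 314.]), array([553., 503.]), array([ 81., 325.]), array([573., 549.])]
58 [array([135., 302.]), array([555., 491.]), array([ 81., 313.]), array([575., 537.])]
64 [array([136., 290.]), array([557., 479.]), array([ 82., 301.]), array([577., 525.])]
70 [array([137., 278.]), array([558., 467.]), array([ 82., 289.]), array([579., 513.])]
76 [array([137., 265.]), array([560., 455.]), array([ 83., 277.]), array([580., 501.])]
80 [array([138., 257.]), array([561., 447.]), array([ 83., 268.]), array([582., 493.])]
```

View pics/s4.png

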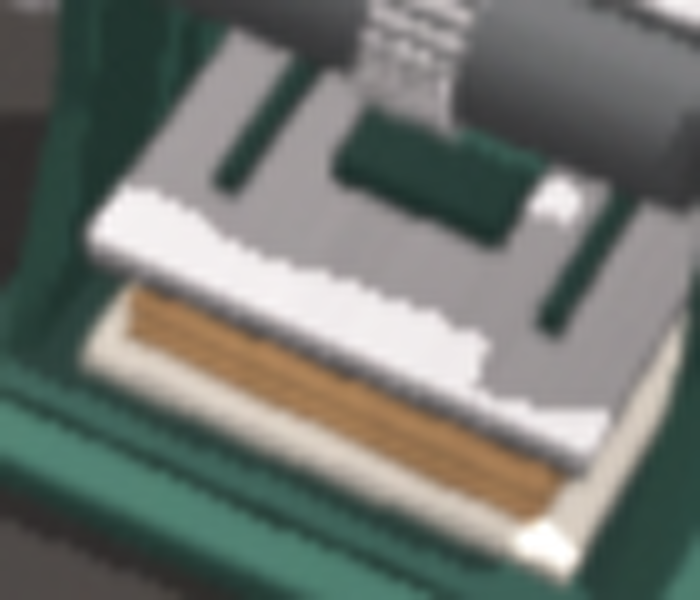

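```bash
python3 arc.py 0.2|tail -8
```

```text
1 y -0.001 z 0.0062
2 y -0.0019 z 0.0124
3 y -0.0026 z 0.0186
4 y -0.0032 z 0.0248
5 y -0.0036 z 0.031
6 y -0.0039 z 0.0373
7 y -0.004 z 0.0435
8 y -0.0039 z 0.0498
```

arm_command(moves=[{"x": 0,"y": -0.001,"z": 0.0062,"spin": 0,"hand": 0},{"x": 0,"y": -0.0019,"z": 0.0124,"spin": 0,"hand": 0},{"x": 0,"y": -0.0026,"z": 0.0186,"spin": 0,"hand": 0},{"x": 0,"y": -0.0032,"z": 0.0248,"spin": 0,"hand": 0},{"x": 0,"y": -0.0036,"z": 0.031,"spin": 0,"hand": 0},{"x": 0,"y": -0.0039,"z": 0.0373,"spin": 0,"hand": 0},{"x": 0,"y": -0.004,"z": 0.0435,"spin": 0,"hand": 0},{"x": 0,"y": -0.0039,"z": 0.0498,"spin": 0,"hand": 0}])

```text
clock: 12.55
tool_pos: [480.2, -37.2, 232.9]
tcp_rot: [2.438, 1.981, 0.0]
wrist_force: [-1.7, -1.0, -9.0]
opening: 0.259
grip_force: 40.8
```

```bash
python3 arc.py 0.101
```

```text
t 12.55 press -69.5 -223.6 178.9 drum 1.154 r 99.2 F tan 9.0 rad 1.6 y -1.4 open 0.259 grip 40.8
1 y 0.0001 z 0.0032
2 y 0.0002 z 0.0063
3 y 0.0004 z 0.0095
4 y 0.0006 z 0.0126
5 y 0.0008 z 0.0158
6 y 0.0011 z 0.0189
7 y 0.0014 z 0.022
8 y 0.0018 z 0.0252
```

arm_command(moves=[{"x": 0,"y": 0.0001,"z": 0.0032,"spin": 0,"hand": 0},{"x": 0,"y": 0.0002,"z": 0.0063,"spin": 0,"hand": 0},{"x": 0,"y": 0.0004,"z": 0.0095,"spin": 0,"hand": 0},{"x": 0,"y": 0.0006,"z": 0.0126,"spin": 0,"hand": 0},{"x": 0,"y": 0.0008,"z": 0.0158,"spin": 0,"hand": 0},{"x": 0,"y": 0.0011,"z": 0.0189,"spin": 0,"hand": 0},{"x": 0,"y": 0.0014,"z": 0.022,"spin": 0,"hand": 0},{"x": 0,"y": 0.0018,"z": 0.0252,"spin": 0,"hand": 0}])

```text
clock: 13.35
tool_pos: [480.9, -37.4, 222.9]
tcp_rot: [2.438, 1.981, 0.0]
wrist_force: [0.1, -2.8, -8.5]
opening: 0.264
grip_force: 40.8
```

```bash
python3 arc.py 0.05
```

```text
t 13.35 press -68.8 -223.7 168.9 drum 1.254 r 99.2 F tan 8.5 rad 0.3 y -2.8 open 0.264 grip 40.8
8 y 0.0018 z 0.0124
```

arm_command(moves=[{"x": 0,"y": 0.0004,"z": 0.003,"spin": 0,"hand": 0},{"x": 0,"y": 0.0008,"z": 0.006,"spin": 0,"hand": 0},{"x": 0,"y": 0.0013,"z": 0.009,"spin": 0,"hand": 0},{"x": 0,"y": 0.0018,"z": 0.0124,"spin": 0,"hand": 0},{"x": 0,"y": 0.0018,"z": 0.0124,"spin": 0,"hand": 0}])

```text
clock: 13.85
tool_pos: [481.6, -37.5, 217.9]
tcp_rot: [2.438, 1.981, 0.0]
wrist_force: [1.4, -3.0, -8.9]
opening: 0.263
grip_force: 40.8
```

```bash
python3 arc.py 0.04
```

```text
t 13.85 press -68.0 -223.6 163.9 drum 1.305 r 99.1 F tan 9.1 rad -0.5 y -2.7 open 0.263 grip 40.8
8 y 0.0019 z 0.0098
```

arm_command(moves=[{"x": 0,"y": 0.0006,"z": 0.003,"spin": 0,"hand": 0},{"x": 0,"y": 0.0013,"z": 0.0065,"spin": 0,"hand": 0},{"x": 0,"y": 0.0019,"z": 0.0098,"spin": 0,"hand": 0},{"x": 0,"y": 0.0019,"z": 0.0098,"spin": 0,"hand": 0}])

```text
clock: 14.25
tool_pos: [482.4, -37.7, 214.0]
tcp_rot: [2.438, 1.981, 0.0]
wrist_force: [2.4, -2.6, -8.0]
opening: 0.261
grip_force: 40.8
```

```bash
python3 arc.py 0.03
```

```text
t 14.25 press -67.2 -223.6 160.0 drum 1.346 r 99.1 F tan 8.4 rad -1.2 y -2.1 open 0.261 grip 40.8
8 y 0.0017 z 0.0073
```

arm_command(moves=[{"x": 0,"y": 0.0009,"z": 0.0037,"spin": 0,"hand": 0},{"x": 0,"y": 0.0018,"z": 0.0073,"spin": 0,"hand": 0},{"x": 0,"y": 0.0018,"z": 0.0073,"spin": 0,"hand": 0}])

```text
clock: 14.55
tool_pos: [483.1, -37.8, 211.1]
tcp_rot: [2.438, 1.981, 0.0]
wrist_force: [1.9, -2.4, -9.4]
opening: 0.261
grip_force: 40.8
```

```bash
python3 arc.py 0.03
```

```text
t 14.55 press -66.5 -223.6 157.1 drum 1.376 r 99.1 F tan 9.7 rad -0.0 y -2.0 open 0.261 grip 40.8
8 y 0.0019 z 0.0073
```

arm_command(moves=[{"x": 0,"y": 0.001,"z": 0.0037,"spin": 0,"hand": 0},{"x": 0,"y": 0.002,"z": 0.0073,"spin": 0,"hand": 0},{"x": 0,"y": 0.002,"z": 0.0073,"spin": 0,"hand": 0}])

```text
clock: 14.85
tool_pos: [483.9, -38.0, 208.2]
tcp_rot: [2.438, 1.981, 0.0]
wrist_force: [2.4, -3.1, -9.3]
opening: 0.26
grip_force: 40.8
```

```bash
python3 arc.py 0.03
```

```text
t 14.85 press -65.7 -223.6 154.2 drum 1.407 r 99.1 F tan 9.7 rad -0.4 y -2.5 open 0.26 grip 40.8
8 y 0.0021 z 0.0072
```

arm_command(moves=[{"x": 0,"y": 0.0011,"z": 0.0036,"spin": 0,"hand": 0},{"x": 0,"y": 0.0022,"z": 0.0072,"spin": 0,"hand": 0},{"x": 0,"y": 0.0022,"z": 0.0072,"spin": 0,"hand": 0}])

```text
clock: 15.15
tool_pos: [484.7, -38.1, 205.2]
tcp_rot: [2.438, 1.981, 0.0]
wrist_force: [3.2, -3.8, -8.9]
opening: 0.262
grip_force: 40.8
```

```bash
python3 arc.py 0.025
```

```text
t 15.15 press -64.9 -223.6 151.2 drum 1.437 r 99.1 F tan 9.6 rad -1.1 y -3.1 open 0.262 grip 40.8
8 y 0.0019 z 0.0059
```

arm_command(moves=[{"x": 0,"y": 0.001,"z": 0.003,"spin": 0,"hand": 0},{"x": 0,"y": 0.002,"z": 0.006,"spin": 0,"hand": 0},{"x": 0,"y": 0.002,"z": 0.006,"spin": 0,"hand": 0}])

```text
clock: 15.45
tool_pos: [485.5, -38.3, 202.9]
tcp_rot: [2.438, 1.981, 0.0]
wrist_force: [2.5, -2.9, -8.6]
opening: 0.258
grip_force: 40.8
```

```bash
python3 arc.py 0.025
```

```text
t 15.45 press -64.1 -223.6 148.9 drum 1.462 r 99.1 F tan 9.2 rad -0.2 y -2.3 open 0.258 grip 40.8
8 y 0.0021 z 0.0059
```

arm_command(moves=[{"x": 0,"y": 0.0011,"z": 0.003,"spin": 0,"hand": 0},{"x": 0,"y": 0.0022,"z": 0.006,"spin": 0,"hand": 0},{"x": 0,"y": 0.0022,"z": 0.006,"spin": 0,"hand": 0}])

```text
clock: 15.75
tool_pos: [486.3, -38.5, 200.5]
tcp_rot: [2.438, 1.981, 0.0]
wrist_force: [2.5, -3.2, -8.1]
opening: 0.26
grip_force: 40.9
```

```bash
python3 arc.py 0.025
```

```text
t 15.75 press -63.2 -223.6 146.5 drum 1.488 r 99.1 F tan 8.6 rad -0.1 y -2.6 open 0.26 grip 40.9
8 y 0.0022 z 0.0058
```

arm_command(moves=[{"x": 0,"y": 0.0011,"z": 0.0029,"spin": 0,"hand": 0},{"x": 0,"y": 0.0022,"z": 0.0058,"spin": 0,"hand": 0},{"x": 0,"y": 0.0022,"z": 0.0058,"spin": 0,"hand": 0}])

```text
clock: 16.05
tool_pos: [487.2, -38.7, 198.2]
tcp_rot: [2.438, 1.981, 0.0]
wrist_force: [3.1, -2.8, -8.5]
opening: 0.261
grip_force: 40.9
```

```bash
python3 arc.py 0.025
```

```text
t 16.05 press -62.3 -223.6 144.2 drum 1.513 r 99.0 F tan 9.2 rad -0.2 y -2.1 open 0.261 grip 40.9
8 y 0.0024 z 0.0058
```

arm_command(moves=[{"x": 0,"y": 0.0012,"z": 0.0029,"spin": 0,"hand": 0},{"x": 0,"y": 0.0024,"z": 0.0058,"spin": 0,"hand": 0},{"x": 0,"y": 0.0024,"z": 0.0058,"spin": 0,"hand": 0}])

```text
clock: 16.35
tool_pos: [488.1, -38.9, 195.8]
tcp_rot: [2.438, 1.981, 0.0]
wrist_force: [3.2, -1.9, -7.5]
opening: 0.259
grip_force: 40.9
```

```bash
python3 arc.py 0.025
```

```text
t 16.35 press -61.4 -223.6 141.8 drum 1.539 r 99.1 F tan 8.3 rad -0.3 y -1.2 open 0.259 grip 40.9
8 y 0.0025 z 0.0057
```

arm_command(moves=[{"x": 0,"y": 0.0013,"z": 0.0029,"spin": 0,"hand": 0},{"x": 0,"y": 0.0026,"z": 0.0057,"spin": 0,"hand": 0},{"x": 0,"y": 0.0026,"z": 0.0057,"spin": 0,"hand": 0}])

```text
clock: 16.65
tool_pos: [489.1, -39.1, 193.6]
tcp_rot: [2.438, 1.981, 0.0]
wrist_force: [3.1, -2.9, -8.0]
opening: 0.26
grip_force: 40.9
```

```bash
python3 arc.py 0.025
```

```text
t 16.65 press -60.4 -223.6 139.6 drum 1.564 r 99.0 F tan 8.8 rad 0.0 y -2.2 open 0.26 grip 40.9
8 y 0.0027 z 0.0056
```

arm_command(moves=[{"x": 0,"y": 0.0014,"z": 0.0028,"spin": 0,"hand": 0},{"x": 0,"y": 0.0027,"z": 0.0056,"spin": 0,"hand": 0},{"x": 0,"y": 0.0027,"z": 0.0056,"spin": 0,"hand": 0}])

```text
clock: 16.95
tool_pos: [490.2, -39.3, 191.3]
tcp_rot: [2.438, 1.981, 0.0]
wrist_force: [4.2, -3.1, -9.0]
opening: 0.262
grip_force: 40.9
```

```bash
python3 arc.py 0.025
```

```text
t 16.95 press -59.3 -223.6 137.3 drum 1.589 r 99.0 F tan 10.1 rad -0.3 y -2.2 open 0.262 grip 40.9
8 y 0.0028 z 0.0056
```

arm_command(moves=[{"x": 0,"y": 0.0014,"z": 0.0028,"spin": 0,"hand": 0},{"x": 0,"y": 0.0028,"z": 0.0056,"spin": 0,"hand": 0},{"x": 0,"y": 0.0028,"z": 0.0056,"spin": 0,"hand": 0}])

```text
clock: 17.25
tool_pos: [491.3, -39.5, 189.1]
tcp_rot: [2.438, 1.981, 0.0]
wrist_force: [3.9, -4.5, -8.2]
opening: 0.261
grip_force: 40.9
```

```bash
python3 arc.py 0.025
```

```text
t 17.25 press -58.2 -223.6 135.1 drum 1.614 r 99.0 F tan 9.5 rad -0.4 y -3.6 open 0.261 grip 40.9
8 y 0.003 z 0.0055
```

arm_command(moves=[{"x": 0,"y": 0.0015,"z": 0.0028,"spin": 0,"hand": 0},{"x": 0,"y": 0.003,"z": 0.0055,"spin": 0,"hand": 0},{"x": 0,"y": 0.003,"z": 0.0055,"spin": 0,"hand": 0}])

```text
clock: 17.55
tool_pos: [492.5, -39.8, 186.9]
tcp_rot: [2.438, 1.981, 0.0]
wrist_force: [3.8, -3.0, -7.7]
opening: 0.258
grip_force: 40.9
```

```bash
python3 arc.py 0.025
```

```text
t 17.55 press -56.9 -223.6 132.9 drum 1.64 r 99.0 F tan 8.8 rad -0.1 y -2.2 open 0.258 grip 40.9
8 y 0.0031 z 0.0054
```

arm_command(moves=[{"x": 0,"y": 0.0016,"z": 0.0027,"spin": 0,"hand": 0},{"x": 0,"y": 0.0031,"z": 0.0054,"spin": 0,"hand": 0},{"x": 0,"y": 0.0031,"z": 0.0054,"spin": 0,"hand": 0}])

```text
clock: 17.85
tool_pos: [493.5, -40.0, 185.0]
tcp_rot: [-2.438, -1.981, 0.0]
wrist_force: [0.8, -2.4, 0.3]
opening: 0.262
grip_force: 41.6
```

```bash
python3 arc.py 0.025
```

```text
t 17.85 press -55.9 -223.6 131.0 drum 1.661 r 99.1 F tan 0.4 rad -1.2 y -2.2 open 0.262 grip 41.6
8 y 0.0032 z 0.0054
```

arm_command(moves=[{"x": 0,"y": 0,"z": 0,"spin": 0,"hand": 0},{"x": 0,"y": 0,"z": 0,"spin": 0,"hand": 0.35},{"x": 0,"y": 0,"z": 0,"spin": 0,"hand": 0.5},{"x": 0,"y": 0,"z": 0,"spin": 0,"hand": 0.7},{"x": 0,"y": 0,"z": 0,"spin": 0,"hand": 0.8},{"x": 0,"y": 0,"z": 0,"spin": 0,"hand": 0.8}])

```text
clock: 18.45
tool_pos: [493.5, -39.9, 184.8]
tcp_rot: [-2.438, -1.981, -0.0]
wrist_force: [-0.6, 0.6, 0.2]
opening: 0.798
grip_force: 0.0
```

arm_command(moves=[{"x": 0,"y": 0,"z": -0.03,"spin": 0,"hand": 0.8},{"x": 0,"y": 0,"z": -0.08,"spin": 0,"hand": 0.8},{"x": 0,"y": 0,"z": -0.16,"spin": 0,"hand": 0.8},{"x": 0,"y": 0,"z": -0.25,"spin": 0,"hand": 0.8},{"x": 0,"y": 0,"z": -0.35,"spin": 0,"hand": 0.8},{"x": 0,"y": -0.1,"z": -0.45,"spin": 0,"hand": 0.8},{"x": 0,"y": -0.2,"z": -0.5,"spin": 0,"hand": 0.8},{"x": 0,"y": -0.2,"z": -0.5,"spin": 0,"hand": 0.8}])

```text
clock: 19.25
tool_pos: [412.6, -22.8, 388.3]
tcp_rot: [2.435, 1.98, 0.004]
wrist_force: [-0.5, -0.0, -1.2]
opening: 0.801
grip_force: 0.0
```

Run:
```python
from h import *
from workcell import manip
q=np.load("q.npy");s=manip.get_state();print(s["clock"],s["tool_pos"],s["wrist_force"])
im=manip.get_image("side");b=im["image"][125:234,260:352]
print("knob off/on",[((proj(im,W(q,p))-[260,125])*5).round() for p in([30,-126,304],KN,[78,-123,195],grip(1.66))])
sc=manip.get_image("scene")["image"][150:259,300:430]
cv2.imwrite("pics/f.png",np.hstack([cv2.resize(b,None,fx=4,fy=4,interpolation=cv2.INTER_CUBIC),cv2.resize(sc,(424,436))]))
```

```text
19.25 [412.61658935 -22.80242083 388.28948396] [-0.53342297 -0.03302011 -1.21621437]
knob off/on [array([268., 166.]), array([320., 162.]), array([344., 292.]), array([150., 482.])]
```

View pics/f.png

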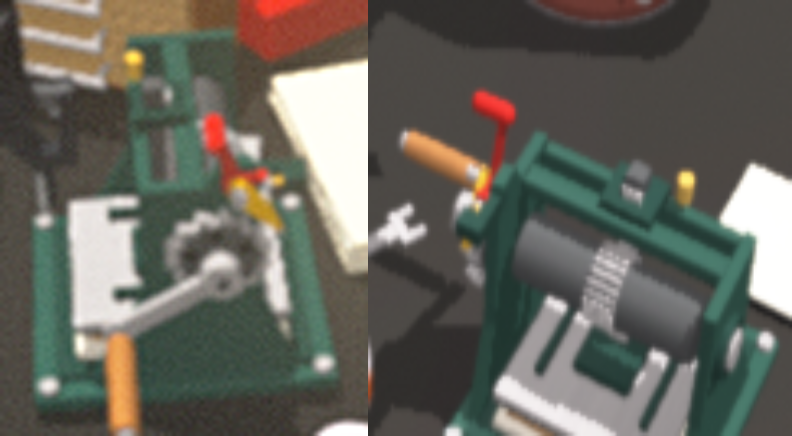

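The lever is off: the knob is at about (213,132) at 4x, where (214,133) is predicted. The pawl is clear at about (278,222), the platen is down, and the grip stands free at about (121,385).

```bash
python3 -c "
from workcell import manip
print(manip.close_job())"
```

```text
the job is handed in; nothing more can be done
None
```

The job is handed in: the lever is off, the pawl is clear, and the platen, eased down by hand, rests on the packet under its own weight with the crank standing free.

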